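# Refit the knife rotor of a bench mill on its splined spindle and put the lid on

### The job

The bench mill has been cleaned and has to be put together again. Push the knife rotor (black hexagonal hub, blades down) onto the splined spindle in the middle of the bowl: the spindle has stopped at an unknown angle and is sprung, so press it down only lightly, turn the rotor to and fro until the teeth mesh and it springs up into the bore, and let it down gently, fully home on the spindle's shoulder; never force the teeth with more than 40 N. Then put the lid gently on the bowl so that it lies flush on the rim all round, and do not disturb the amber reagent bottle or the red-capped jar that stand nearby.

Things in the scene. Friction and masses are not known exactly. Their poses are not given: they have to be found in the camera images.
- mill: Bench knife mill, fixed to the worktop: grey and white housing 204 x 186 mm, 85 mm high, with an open round steel bowl on top (128 mm inside, 141 mm over the rim, rim 150 mm and inner floor 90 mm above the worktop) and a splined drive spindle in the middle of the bowl. Origin under the spindle's vertical axis at worktop height; x points away from the control panel, z up.
- spindle_seat (a point): Point on the spindle's axis on the fixed collar (39 mm across) round its foot, 96 mm above the worktop: the shoulder on which the rotor's hub rests when home. Fixed to the mill, so it does not show how the spindle stands. The spindle has six straight teeth 60 degrees apart, 6 mm wide, 31 mm over their tips, on a 22 mm core; their flat top ends are 22 mm above this point.
- spindle_nose (a point): Top end of the spindle when it is up, on its axis, 38 mm above the shoulder. The round nose tapers to 10 mm here; from 30 down to 22 mm above the shoulder, where the teeth begin, it is 21.4 mm thick. Pressed by a rotor whose teeth are not in mesh, the spindle sinks on a spring, 3 N at first, 1 N more per mm, to a hard stop after 8 mm. It turns stiffly (0.2 N m), its teeth stand at any angle.
- bowl_rim (a point): Centre of the top of the bowl's rim, 150 mm above the worktop.
- rotor: Knife rotor, 0.24 to 0.39 kg, upright on the worktop: black hexagonal hub 40 mm across flats, 46 mm over corners, 78 mm high; grip its upper 40 mm across two flats. Two curved steel blades at 6 to 20 mm height sweep a 110 mm circle. Origin at the centre of the hub's underside, z up; the x axis is square to one pair of flats (the others are at 60 and 120 degrees), the blades start along +x and -x.
- rotor_bore (a point): Mouth of the rotor's splined bore, the centre of its underside (the rotor's axes). The bore is 44 mm deep; six inner teeth, from the mouth 24 mm up, 24 mm across their tips, 33 mm across the roots. The slots between them, 7.6 mm wide and 60 degrees apart, one along x, leave 0.8 mm of play each side of a spindle tooth (3 degrees of turn either way) and 1 mm over its tip.
- lid: Round dark lid, 0.14 to 0.24 kg, right way up on the worktop. Origin at the centre of its underside, z up. A skirt 124 mm across and 8 mm deep, tapered to 117 mm below, goes inside the bowl (2 mm of play); the 140 mm flange above it lies on the rim. A hollow crown, 71 mm across, top 44 mm above the underside, clears the hub; a round grey knob 32 mm in diameter stands on it from 44 to 76 mm.
- lid_flange (a point): Centre of the lid at the height of the flange's underside, 8 mm above the lid's origin; it meets point bowl_rim when the lid is on.
- reagent_bottle: Amber reagent bottle with a black cap, 62 mm in diameter, 114 mm high, standing on the worktop; a bystander. Origin at the centre of its underside.
- red_jar: White sample jar with a red cap, 52 mm in diameter, 76 mm high, standing on the worktop; a bystander. Origin at the centre of its underside.
Not all that is in view belongs to the job. Leave any green look-alike of the lid alone.

How it is judged:
On the way:
1. the rotor is fully home: its teeth in mesh and its hub on the spindle's shoulder (z of rotor in the frame of spindle_seat between -0.003 and 0.003 m and horizontal distance between rotor and spindle_seat below 0.003 m and angle between rotor's own z axis and vertical below 0.05 rad), for 0.2 s.
At the end, for the whole second after the job is handed in: The rotor sits upright on the spindle with its hub within 3 mm of the shoulder and of the axis, and the lid lies on the bowl, its flange within 3 mm of the rim all round and within 5 mm of centre; both are at rest and released (all of step 1 and z of lid_flange in the frame of bowl_rim between -0.003 and 0.003 m and horizontal distance between lid and bowl_rim below 0.005 m and angle between lid's own z axis and vertical below 0.04 rad and linear speed of each of rotor, lid below 0.02 m/s); the robot touches nothing.
It fails at once if the rotor is forced with more than 40 N while it is not yet home (contact force between rotor and mill above 40 N and z of rotor in the frame of spindle_seat above 0.003 m).
It fails at once if the rotor is dropped or slammed on the mill (more than 70 N) (contact force between rotor and mill above 70 N).
It fails at once if the lid is dropped or slammed on the mill (more than 60 N) (contact force between lid and mill above 60 N).
It fails at once if the reagent bottle is moved by more than 3 cm (distance of reagent_bottle from where it was at the start of the episode above 0.03 m).
It fails at once if the red-capped jar is moved by more than 3 cm (distance of red_jar from where it was at the start of the episode above 0.03 m).
It also fails if it takes over 72 s, if anything falls off the work surface, if the arm or the gripper's body presses on something with over 40 N, if the wrist force passes 120 N, or if a joint passes its speed limit or range.

### The arm

A 6-joint arm with a two-finger parallel gripper is mounted at the origin on a cart in front of the work surface, level with it; the furniture and walls round the work are solid. World frame = base frame: x ahead of the robot, y to its left, z up, the work surface at z = 0. Lengths are in m, angles in rad, forces in N, time in s.
With the tool pointing down it reaches from about 0.425 to 0.925 m from the base axis. Payload 12.5 kg.
Tool frame: the origin (TCP) lies on the centre line of the jaws, within the pads' length; the fingertips stand 25 mm ahead of it and the grasp point (between the pads) lies 6 mm ahead of it; z points along the fingers, y is the line along which they close (so a half turn about z gives the same grasp; the last joint's range is limited). The gripper opens to 85 mm and grips with 20 to 120 N. Pads are 22 mm wide; open, the fingers measure 114 mm over their backs; the gripper's body (76 mm by 85 mm) begins 54 mm behind the grasp point. The pads swing forward as they close: fully open they stand 13 mm farther back than shut.
Start: joints at [1.187, 0.491, 1.559, -0, 1.092, -0.106], TCP at [0.171, 0.601, 0.256] pointing down, gripper open.
Joint ranges: [-3.1, 3.1], [-0.84, 2.19], [0.05, 2.79], [-1.13, 4.28], [0.06, 2.93], [-2.69, 2.69]. Speed limits (rad/s): [2.22, 2.22, 2.79, 3.14, 3.14, 3.14].

### API

Orientations are given as a unit quaternion [x, y, z, w].
In Python, from plant import robot gives the robot as it stands. The module is installed in compiled form; this text tells all that it offers.
- The arm moves only by the tool play_rows, never from a script. Its argument "commands" is text: rows parted by semicolons, each of 7 numbers parted by spaces: the closure, from 0 (fully open) to 1 (shut), then the shift along the tool's x, y, z in units of 0.05 m (1.0 is 0.05 m), then the turn, a rotation vector about the tool's x, y, z in units of pi rad (1.0 is pi rad). A call has 1 to 20 rows; each row shifts and turns the commanded pose from where the row before left it, along the tool's axes as they then stand; what a row does not reach is not made up. A row lasts 1/12 s, in which the tool goes at most 41.7 mm and 7.16 degrees, less where a joint would pass 70% of its speed; a pose out of reach is approached as far as the arm can. A call with a number of a shift or a turn outside -1 to 1 is refused whole. A call with a gripper value outside its range is refused whole. The fingers move at their own pace and stop on an object; "squeeze" is the grip in N (left out, the last holds). Time passes only in rows, so rows that do not move let the fingers close. It gives the time, the measured TCP pose, the force, the opening and the grip force at its end, in the units of the state.
- robot.get_obs(): the state, without advancing time (a new reading comes with each control period).
- robot.grab_frame(name): name is "scene" or "top"; returns a dict with "img" (480x640x3 uint8, red, green, blue), "range_z" (480x640 float32, m along the optical axis (not along the pixel's ray), 0 where there is no reading), "fx", "fy", "cx", "cy" (pixels), "D" ([k1, k2, p1, p2, k3] as OpenCV has them; the pictures are not rectified), "eye" and "attitude" of the camera in the world. Camera axes: x right, y down, z forward; pixel columns grow to the right and rows downward; lengths in m; the calibration is good to about 2 mm. A picture is of the moment at which its call begins.
- robot.finish_job(): hands the job in; it is judged then, once.
The state is a dict: "t": time; "joint_positions": joint angles; "joint_vel": joint speeds; "joint_torque": joint torques, N m; "position": TCP position; "tcp_rot": TCP orientation; "contact_force": force on the tool from outside, world axes, zero at the start; "torque": the same for the moment, N m; "opening": finger opening in m; "finger_force": force on a finger pad.
Only numpy, scipy, OpenCV 4.12 (cv2) and the standard library are available. Lean on these libraries where they do the work, as an engineer would, in place of code of your own. Each camera call takes 0.05 s, during which the arm holds its last target. There are 200 camera calls.

## Working session

There is one attempt and no reset: what is moved stays moved. The work goes in short steps, Python scripts to look and compute and a tool call to move; the robot and the scene stay as the last step left them, time stands still between calls to the robot, and variables do not carry over. Pictures are saved under pics/ and viewed, at most 10 in all, crops included, and the job is handed in when it is done.

Besides the shell and the picture viewer there is one more tool, called after "Call:" as name(argument=value, ...) on one line, values as JSON. play_rows: Moves the arm, as the interface text tells. Its arguments: {"type":"object","properties":{"commands":{"type":"string"},"squeeze":{"type":"number"}},"required":["commands"]}

```bash
mkdir -p pics; cat > h.py <<'E'
import numpy as np, cv2, pickle
from plant import robot
from scipy.spatial.transform import Rotation as R
def grab(n):
    f=robot.grab_frame(n); pickle.dump(f,open(n+'.pkl','wb')); return f
def load(n): return pickle.load(open(n+'.pkl','rb'))
def att(f):
    a=np.array(f['attitude'],float)
    return R.from_quat(a).as_matrix() if a.size==4 else a.reshape(3,3)
def K(f): return np.array([[f['fx'],0,f['cx']],[0,f['fy'],f['cy']],[0,0,1.]])
def norm(f,uv): return cv2.undistortPoints(np.array(uv,float).reshape(-1,1,2),K(f),np.array(f['D'],float)).reshape(-1,2)
def plane(f,uv,z):
    n=norm(f,uv); d=np.c_[n,np.ones(len(n))]@att(f).T; e=np.array(f['eye'])
    return e+d*((z-e[2])/d[:,2])[:,None]
def cloud(f):
    h,w=f['range_z'].shape; v,u=np.mgrid[:h,:w]
    n=norm(f,np.c_[u.ravel(),v.ravel()]); zz=f['range_z'].ravel()[:,None]
    return (np.array(f['eye'])+(np.c_[n,np.ones(len(n))]*zz)@att(f).T).reshape(h,w,3)
def save(name,img): cv2.imwrite('pics/'+name,img[:,:,::-1])
def st():
    o=robot.get_obs(); print({k:np.round(o[k],4).tolist() for k in ('t','position','tcp_rot','contact_force','torque','opening','finger_force','joint_positions')})
E
python3 - <<'E'
from h import *
for n in('scene','top'):
    f=grab(n); save(n+'0.png',f['img']); print(n,f['eye'],f['attitude'],f['fx'],f['D'])
st()
E
```

```text
scene [-0.26918426 -0.58292976  1.2645478 ] [ 0.85396629 -0.36029937  0.15229415 -0.34312161] 502.40314913087104 [-0.04527482  0.          0.          0.          0.        ]
top [0.37321311 0.14827693 1.55213695] [-0.70216621  0.7105242  -0.02620786  0.03783027] 496.7292195897158 [-0.13101811  0.          0.          0.          0.        ]
{'t': 0.1, 'position': [0.1713, 0.6009, 0.2558], 'tcp_rot': [0.1385, 0.9904, -0.0004, -0.0001], 'contact_force': [-0.1999, 0.7275, -0.1551], 'torque': [0.0093, 0.021, 0.0104], 'opening': 0.0856, 'finger_force': 0.0, 'joint_positions': [1.1874, 0.4915, 1.5594, 0.0, 1.0917, -0.1055]}
```

View pics/top0.png

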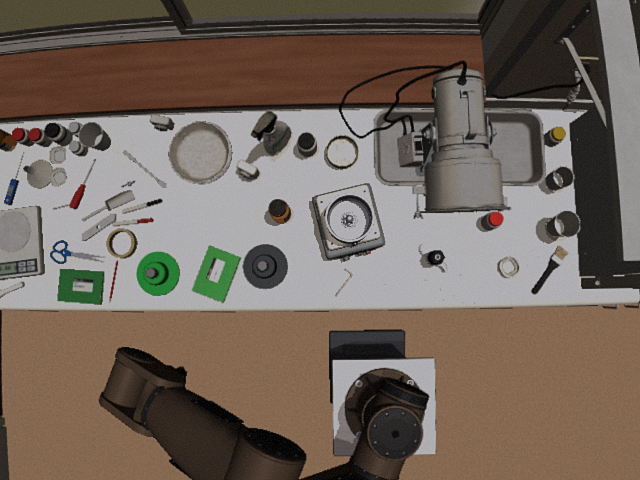

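View pics/scene0.png

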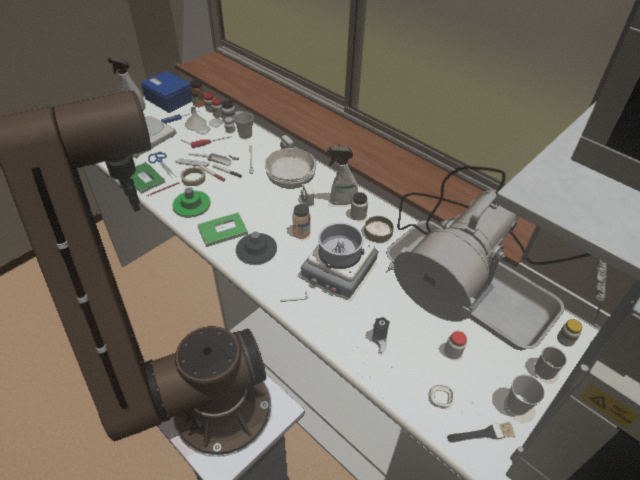

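Top view: the mill is at (348,220), the rotor at (433,258), the dark lid at (265,266), the bottle at (278,210) and the red jar at (492,220).

Possible mistakes:
- **Lid:** the green look-alike at (157,273).
- **Rotor:** the black-capped jar at (307,145) and the bottle cap at (278,210).

By the description I choose the dark lid at (265,266) and the black hub with blades at (433,258), and I'll check both in one close crop.

```bash
python3 - <<'E'
from h import *
t=load('top'); s=load('scene')
c=lambda f,u,v,w,h,k: cv2.resize(f['img'][v-h:v+h,u-w:u+w],None,fx=k,fy=k,interpolation=cv2.INTER_CUBIC)
a=c(t,433,258,25,25,8); b=c(s,380,333,25,25,8); d=c(t,265,266,25,25,8); e=c(t,348,220,40,40,5)
g=c(s,340,252,40,40,5)
row1=np.hstack([a[:400,:400],b[:400,:400]]); 
row2=np.hstack([cv2.resize(x,(200,200)) for x in (d,e,g,c(s,257,245,25,25,8))])
save('crop1.png',np.vstack([row1,row2]))
for n,f in(('top',t),('scene',s)):
    P=cloud(f); hsv=cv2.cvtColor(f['img'],cv2.COLOR_RGB2HSV); V=hsv[...,2]
    cen={'top':{'rotor':(433,258),'lid':(265,266),'mill':(348,220),'bot':(278,210),'jar':(492,220)},'scene':{'rotor':(380,328),'lid':(257,242),'mill':(340,245),'bot':(301,215),'jar':(457,342)}}[n]
    bands={'rotor':(.07,.09),'lid':(.068,.085),'mill':(.143,.157),'bot':(.105,.125),'jar':(.066,.085)}
    for k,(u,v) in cen.items():
        lo,hi=bands[k]; m=np.zeros(V.shape,bool); w=40; m[v-w:v+w,u-w:u+w]=1
        q=m&(P[...,2]>lo)&(P[...,2]<hi)&(f['range_z']>0)
        p=P[q]; 
        c0=np.median(P[v-8:v+8,u-8:u+8].reshape(-1,3),0)
        (x,y),r=cv2.minEnclosingCircle(p[:,:2].astype(np.float32)) if len(p) else ((0,0),0)
        print(n,k,len(p),p.mean(0).round(4),'minc',round(x,4),round(y,4),round(r,4),'zq',np.percentile(p[:,2],[5,50,95]).round(4))
E
```

```text
top rotor 154 [ 0.4598 -0.1567  0.0778] minc 0.4598 -0.1565 0.0228 zq [0.0727 0.0779 0.0833]
top lid 87 [0.4417 0.3656 0.0754] minc 0.4418 0.3664 0.0159 zq [0.0705 0.0756 0.0805]
top mill 351 [0.5747 0.1033 0.1496] minc 0.5732 0.1047 0.0708 zq [0.1448 0.1495 0.1542]
top bot 238 [0.6097 0.3156 0.1141] minc 0.6103 0.3163 0.026 zq [0.1087 0.1138 0.1196]
top jar 172 [ 0.5759 -0.3418  0.0754] minc 0.6176 -0.3562 0.0673 zq [0.0693 0.0752 0.0816]
scene rotor 212 [ 0.4946 -0.1631  0.0784] minc 0.5217 -0.163 0.0826 zq [0.0716 0.078  0.0882]
scene lid 82 [0.4726 0.3508 0.0758] minc 0.5096 0.3512 0.0841 zq [0.0691 0.0759 0.0835]
scene mill 295 [0.5776 0.1053 0.1495] minc 0.5742 0.104 0.0732 zq [0.144  0.1497 0.1542]
scene bot 314 [0.6111 0.2366 0.1148] minc 0.6668 0.2294 0.1992 zq [0.1068 0.1146 0.1231]
scene jar 280 [ 0.5818 -0.3107  0.075 ] minc 0.6392 -0.2943 0.1155 zq [0.0677 0.0751 0.0818]
```

View pics/crop1.png

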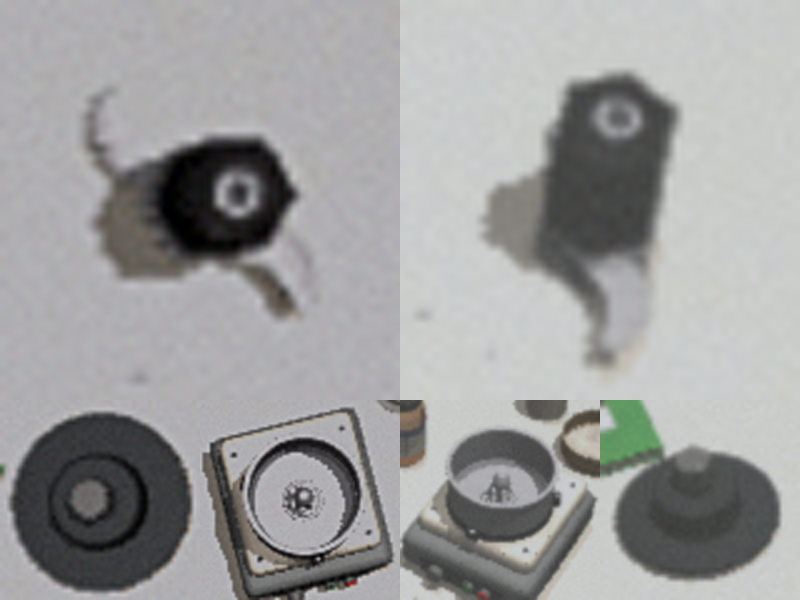

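The crop confirms it. The top row shows the black hexagonal hub with two steel blades, with a hub corner pointing image-right. The bottom row shows the dark lid with its grey knob and the bowl with the toothed spindle. Next I'll measure precisely.

```bash
cat > m.py <<'E'
from h import *
from scipy.optimize import least_squares
def comp(f,u,v,lo,hi,w=45):
    P=cloud(f); q=((P[...,2]>lo)&(P[...,2]<hi)&(f['range_z']>0)).astype(np.uint8)
    m=np.zeros_like(q); m[v-w:v+w,u-w:u+w]=q[v-w:v+w,u-w:u+w]
    m=cv2.morphologyEx(m,cv2.MORPH_CLOSE,np.ones((3,3),np.uint8))
    n,l,s,c=cv2.connectedComponentsWithStats(m)
    ok=[i for i in range(1,n) if s[i,4]>30]; k=min(ok,key=lambda i:np.hypot(*(c[i]-[u,v])))
    return (l==k).astype(np.uint8)
def circ(p):
    r=least_squares(lambda a:np.hypot(p[:,0]-a[0],p[:,1]-a[1])-a[2],[*p[:,:2].mean(0),.03],loss='soft_l1',f_scale=.001); return r.x
def outline(f,m,z):
    c=max(cv2.findContours(m,cv2.RETR_EXTERNAL,cv2.CHAIN_APPROX_NONE)[0],key=len); return plane(f,c,z)
E
python3 - <<'E'
from m import *
C={'top':{'rotor':(433,258),'knob':(265,266),'rim':(348,220),'bot':(278,210),'jar':(492,220)},'scene':{'rotor':(380,323),'knob':(257,236),'rim':(340,240),'bot':(301,210),'jar':(457,340)}}
B={'rotor':(.066,.09,.078),'knob':(.06,.09,.076),'rim':(.135,.165,.15),'bot':(.104,.125,.114),'jar':(.066,.087,.076)}
for n in C:
  f=load(n)
  for k in C[n]:
    lo,hi,z=B[k]; m=comp(f,*C[n][k],lo,hi); o=outline(f,m,z); c=circ(o)
    M=cv2.moments(m); g=plane(f,[[M['m10']/M['m00'],M['m01']/M['m00']]],z)[0]
    s=''
    if k=='rotor':
        mm=plane(f,np.argwhere(m)[:,::-1],z)[:,:2]-g[:2]
        a=np.arctan2(*(mm.T[::-1])); r=np.hypot(*mm.T); h=(r**6*np.exp(6j*a)).sum(); s=('corner deg mod60',np.degrees(np.angle(h))/6, abs(h)/(r**6).sum())
    print(n,k,m.sum(),'circ',c.round(4),'centroid',g[:2].round(4),s)
E
```

```text
top rotor 163 circ [ 0.46   -0.156   0.0202] centroid [ 0.4599 -0.156 ] ('corner deg mod60', np.float64(28.92435396009353), np.float64(0.24039775103228217))
top knob 92 circ [0.4417 0.3652 0.015 ] centroid [0.4417 0.3652] 
top rim 389 circ [0.5729 0.1046 0.0692] centroid [0.5776 0.1034] 
top bot 239 circ [0.6097 0.3156 0.0245] centroid [0.6096 0.3156] 
top jar 173 circ [ 0.5752 -0.3415  0.0215] centroid [ 0.5752 -0.3415] 
scene rotor 171 circ [ 0.4575 -0.1629  0.0216] centroid [ 0.4573 -0.1631] ('corner deg mod60', np.float64(29.5898746776264), np.float64(0.23317433342920818))
scene knob 75 circ [0.4375 0.3576 0.0179] centroid [0.4377 0.3572] 
scene rim 435 circ [0.5711 0.1007 0.0712] centroid [0.5729 0.1024] 
scene bot 149 circ [0.6079 0.3108 0.0266] centroid [0.6074 0.3105] 
scene jar 193 circ [ 0.5709 -0.3455  0.0225] centroid [ 0.5708 -0.3456]
```

Call:
play_rows(commands="0 0 0 0 0 0 0.0378;0 0 0 0 0 0 0.0378;0 0 0 0 0 0 0.0378;0 0 0 0 0 0 0.0378;0 0 0 0 0 0 0.0378;0 0 0 0 0 0 0.0378;0 0 0 0 0 0 0.0378;0 0 0 0 0 0 0.0378;0 0 0 0 0 0 0.0378;0 0 0 0 0 0 0.0378;0 0 0 0 0 0 0.0378;0 -0.57 0.44 0 0 0 0;0 -0.57 0.44 0 0 0 0;0 -0.57 0.44 0 0 0 0;0 -0.57 0.44 0 0 0 0;0 -0.57 0.44 0 0 0 0;0 -0.57 0.44 0 0 0 0;0 -0.57 0.44 0 0 0 0;0 -0.57 0.44 0 0 0 0;0 -0.57 0.44 0 0 0 0", squeeze=50)

```text
t: 1.77
position: [0.3666, 0.3404, 0.2562]
tcp_rot: [0.712, 0.702, -0.0, -0.0]
contact_force: [0.2, -0.9, 0.7]
opening: 0.0856
finger_force: 0.0
```

Call:
play_rows(commands="0 -0.686 0.3 0 0 0 0;0 -0.686 0.3 0 0 0 0;0 -0.686 0.3 0 0 0 0;0 -0.686 0.3 0 0 0 0;0 -0.686 0.3 0 0 0 0;0 -0.686 0.3 0 0 0 0;0 -0.686 0.3 0 0 0 0;0 -0.73 -0.02 0 0 0 0;0 -0.73 -0.02 0 0 0 0;0 -0.73 -0.02 0 0 0 0;0 -0.73 -0.02 0 0 0 0;0 -0.73 -0.02 0 0 0 0;0 -0.73 -0.02 0.3 0 0 0;0 -0.73 -0.02 0.4 0 0 0;0 0 0 0.4 0 0 0;0 0 0 0.4 0 0 0;0 0 0 0 0 0 0;0 0 0 0 0 0 0")

```text
t: 3.27
position: [0.4571, -0.1548, 0.1809]
tcp_rot: [0.712, 0.702, -0.0, -0.001]
contact_force: [-0.9, -0.2, 0.2]
opening: 0.0856
finger_force: 0.0
```

Call:
play_rows(commands="0 -0.024 0.06 0.4 0 0 0;0 0 0 0.4 0 0 0;0 0 0 0.4 0 0 0;0 0 0 0.4 0 0 0;0 0 0 0.4 0 0 0;0 0 0 0.26 0 0 0;0 0 0 0 0 0 0;0 0 0 0 0 0 0;1 0 0 0 0 0 0;1 0 0 0 0 0 0;1 0 0 0 0 0 0;1 0 0 0 0 0 0;1 0 0 0 0 0 0;1 0 0 0 0 0 0;1 0 0 0 0 0 0;1 0 0 0 0 0 0;1 0 0 0 0 0 0;1 0 0 0 0 0 0", squeeze=60)

```text
t: 4.77
position: [0.4606, -0.1562, 0.0693]
tcp_rot: [0.712, 0.702, 0.0, 0.001]
contact_force: [-2.1, 2.5, 10.0]
opening: 0.0391
finger_force: 59.6
```

Call:
play_rows(commands="1 0 0 -0.2 0 0 0;1 0 0 -0.4 0 0 0;1 0 0 -0.6 0 0 0;1 0 0 -0.6 0 0 0;1 0 0 -0.6 0 0 0;1 0 0 -0.6 0 0 0;1 0 0 -0.6 0 0 0;1 0 0 -0.5 0 0 0;1 0 0 0 0 0 0;1 0 0 0 0 0 0")

```text
t: 5.6
position: [0.4601, -0.156, 0.2744]
tcp_rot: [0.712, 0.702, 0.0, 0.001]
contact_force: [0.1, -0.1, -3.7]
opening: 0.0389
finger_force: 61.7
```

```bash
python3 - <<'E'
from m import *
st(); f=grab('scene'); g=grab('top')
a=f['img'][200:380,260:460]; b=g['img'][170:350,340:540]
save('lift.png',np.hstack([cv2.resize(x,(400,360),interpolation=cv2.INTER_CUBIC) for x in(a,b)]))
E
```

```text
{'t': 5.6, 'position': [0.4601, -0.156, 0.2744], 'tcp_rot': [0.7118, 0.7024, 0.0004, 0.0011], 'contact_force': [0.1103, -0.1218, -3.6988], 'torque': [-0.0174, 0.0275, 0.0155], 'opening': 0.0389, 'finger_force': 61.68, 'joint_positions': [-0.463, 0.2718, 1.8668, 0.0001, 1.0007, -0.4498]}
```

View pics/lift.png

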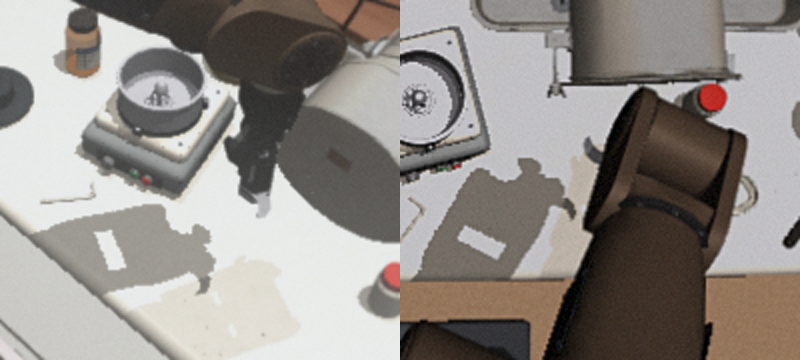

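The rotor is held upright (3.7 N of weight) and the opening matches two flats. The spindle and bowl are unobstructed in the top view near (348,220). I'll make one check of the spindle's axis.

```bash
python3 - <<'E'
from m import *
for n,(u,v) in {'top':(348,220),'scene':(340,246)}.items():
    f=load(n); P=cloud(f); d=np.zeros(P.shape[:2],bool); d[v-20:v+20,u-20:u+20]=1
    q=d&(np.hypot(P[...,0]-.573,P[...,1]-.1046)<.03)&(f['range_z']>0)
    for lo,hi,z in((.122,.14,.13),(.112,.122,.118)):
        m=q&(P[...,2]>lo)&(P[...,2]<hi); p=P[m]; g=plane(f,np.argwhere(m)[:,::-1],z) if m.any() else p
        print(n,z,m.sum(),p[:,:2].mean(0).round(4),g[:,:2].mean(0).round(4),circ(g).round(4) if m.sum()>5 else '')
    if n=='top':
        # inner rim edge: floor/wall vs rim by depth
        rim=(P[...,2]>.135)&(f['range_z']>0); inn=~rim&(np.hypot(P[...,0]-.573,P[...,1]-.1046)<.075)
        M=cv2.morphologyEx((q|inn).astype(np.uint8),cv2.MORPH_OPEN,np.ones((3,3),np.uint8))
        l,lab=cv2.connectedComponents(M); o=outline(f,(lab==lab[v,u]).astype(np.uint8),.15); print('inner',circ(o).round(4))
        c=comp(f,348,220,.135,.165); print('outer',circ(outline(f,c,.15)).round(4))
E
```

```text
top 0.13 46 [0.5717 0.105 ] [0.5716 0.105 ] [0.5715 0.105  0.0078]
top 0.118 21 [0.5709 0.1054] [0.5708 0.1054] [0.5728 0.1047 0.0131]
inner [0.5719 0.1048 0.0614]
outer [0.5729 0.1046 0.0692]
scene 0.13 35 [0.5708 0.1   ] [0.57   0.0994] [0.5701 0.0992 0.0086]
scene 0.118 24 [0.5665 0.0999] [0.5662 0.0997] [0.5704 0.1016 0.0114]
```

Call:
play_rows(commands="1 0.3 0.12 0 0 0 0;1 0.583 0.241 0 0 0 0;1 0.583 0.241 0 0 0 0;1 0.583 0.241 0 0 0 0;1 0.583 0.241 0 0 0 0;1 0.583 0.241 0 0 0 0;1 0.583 0.241 0 0 0 0;1 0.583 0.241 0 0 0 0;1 0.583 0.241 0 0 0 0;1 0.28 0.122 0 0 0 0;1 0 0 0 0 0 0;1 0 0 0.2 0 0 0;1 0 0 0.2 0 0 0;1 0 0 0.2 0 0 0;1 0 0 0.2 0 0 0;1 0 0 0.2 0 0 0;1 0 0 0 0 0 0;1 0 0 0 0 0 0")

```text
t: 7.2
position: [0.5722, 0.1042, 0.2226]
tcp_rot: [0.712, 0.702, -0.0, -0.0]
contact_force: [0.2, 0.6, -3.1]
opening: 0.0392
finger_force: 61.4
```

Call:
play_rows(commands="1 0 0 0.08 0 0 0;1 0 0 0.08 0 0 0;1 0 0 0.08 0 0 0;1 0 0 0.08 0 0 0;1 0 0 0.06 0 0 0;1 0 0 0.06 0 0 0;1 0 0 0.06 0 0 0;1 0 0 0 0 0 0;1 0 0 0 0 0 0")

```text
t: 7.95
position: [0.5723, 0.1046, 0.1982]
tcp_rot: [0.712, 0.702, -0.0, -0.0]
contact_force: [0.1, -0.4, -2.5]
opening: 0.0391
finger_force: 61.4
```

Call:
play_rows(commands="1 0 0 0.04 0 0 0;1 0 0 0.04 0 0 0;1 0 0 0.04 0 0 0;1 0 0 0.04 0 0 0;1 0 0 0 0 0 0;1 0 0 0 0 0 0")

```text
t: 8.45
position: [0.5724, 0.1049, 0.1901]
tcp_rot: [0.712, 0.702, 0.0, -0.0]
contact_force: [0.5, 5.3, -4.5]
opening: 0.039
finger_force: 61.3
```

Call:
play_rows(commands="1 0 0 0.03 0 0 0;1 0 0 0.03 0 0 0;1 0 0 0.03 0 0 0;1 0 0 0 0 0 0;1 0 0 0 0 0 0")

```text
t: 8.87
position: [0.5725, 0.1049, 0.186]
tcp_rot: [0.712, 0.702, 0.0, 0.0]
contact_force: [0.5, 6.1, -0.1]
opening: 0.0395
finger_force: 61.8
```

Call:
play_rows(commands="1 0.02 0 0.02 0 0 0;1 0 0 0.02 0 0 0;1 0 0 0 0 0 0;1 0 0 0 0 0 0")

```text
t: 9.2
position: [0.5725, 0.1056, 0.1837]
tcp_rot: [0.712, 0.702, 0.0, 0.0]
contact_force: [1.8, 4.0, -2.1]
opening: 0.0391
finger_force: 61.6
```

Call:
play_rows(commands="1 0 0 0 0 0 0.011;1 0 0 0 0 0 0.011;1 0 0 0 0 0 0.011;1 0 0 0 0 0 0.011;1 0 0 0 0 0 0.011;1 0 0 0 0 0 0.011;1 0 0 0 0 0 0.011;1 0 0 0 0 0 0.011;1 0 0 0 0 0 0.011")

```text
t: 9.95
position: [0.5731, 0.1059, 0.1838]
tcp_rot: [0.812, 0.583, 0.001, 0.0]
contact_force: [5.8, 5.7, -4.4]
opening: 0.039
finger_force: 61.3
```

```bash
python3 -c "
from h import *
st()"
```

```text
{'t': 9.95, 'position': [0.5731, 0.1059, 0.1838], 'tcp_rot': [0.8124, 0.5831, 0.001, 0.0003], 'contact_force': [5.8041, 5.7275, -4.3702], 'torque': [1.2252, -1.109, 0.2941], 'opening': 0.039, 'finger_force': 61.2516, 'joint_positions': [0.0692, 0.5132, 1.7444, 0.0006, 0.882, 0.3946]}
```

Call:
play_rows(commands="1 0.025 0.0125 0 0 0 0;1 0 0 0 0 0 -0.008;1 0 0 0.02 0 0 0;1 0 0 0.02 0 0 0;1 0 0 0.02 0 0 0;1 0 0 0 0 0 0")

```text
t: 10.45
position: [0.5734, 0.1064, 0.1806]
tcp_rot: [0.805, 0.594, 0.0, 0.0]
contact_force: [2.3, -0.1, -2.7]
opening: 0.0393
finger_force: 61.6
```

```bash
python3 -c "
from h import *
st()"
```

```text
{'t': 10.45, 'position': [0.5734, 0.1064, 0.1806], 'tcp_rot': [0.8047, 0.5937, 0.0, 0.0001], 'contact_force': [2.2886, -0.1221, -2.7435], 'torque': [0.183, -0.4589, 0.0025], 'opening': 0.0393, 'finger_force': 61.6072, 'joint_positions': [0.0703, 0.5183, 1.7452, -0.0002, 0.878, 0.3699]}
```

Call:
play_rows(commands="1 0.003 0.006 0.03 0 0 0;1 0 0 0.03 0 0 0;1 0 0 0.03 0 0 0;1 0 0 0.03 0 0 0;1 0 0 0 0 0 0")

```text
t: 10.87
position: [0.5735, 0.1066, 0.1744]
tcp_rot: [0.805, 0.594, -0.0, -0.0]
contact_force: [1.1, 0.1, -4.0]
opening: 0.039
finger_force: 61.5
```

Call:
play_rows(commands="1 0 0 0.03 0 0 0;1 0 0 0.03 0 0 0;1 0 0 0.03 0 0 0;1 0 0 0 0 0 0;1 0 0 0 0 0 0")

```text
t: 11.28
position: [0.5736, 0.1066, 0.1701]
tcp_rot: [0.805, 0.594, -0.0, -0.0]
contact_force: [-0.4, -0.0, -2.8]
opening: 0.0389
finger_force: 61.5
```

Call:
play_rows(commands="1 0 0 0.02 0 0 0;1 0 0 0.02 0 0 0;1 0 0 0.02 0 0 0;1 0 0 0.014 0 0 0;1 0 0 0 0 0 0;1 0 0 0 0 0 0")

```text
t: 11.78
position: [0.5736, 0.1066, 0.1665]
tcp_rot: [0.805, 0.594, -0.0, -0.0]
contact_force: [-0.2, -0.4, -3.0]
opening: 0.039
finger_force: 61.5
```

Call:
play_rows(commands="1 0 0 0.01 0 0 0;1 0 0 0.01 0 0 0;1 0 0 0.01 0 0 0;1 0 0 0 0 0 0")

```text
t: 12.12
position: [0.5737, 0.1066, 0.1653]
tcp_rot: [0.805, 0.594, 0.0, 0.0]
contact_force: [-1.1, -0.3, 0.3]
opening: 0.039
finger_force: 62.0
```

Call:
play_rows(commands="0.45 0 0 0 0 0 0;0.4 0 0 0 0 0 0;0.35 0 0 0 0 0 0;0.3 0 0 0 0 0 0;0.3 0 0 0 0 0 0;0.3 0 0 0 0 0 0")

```text
t: 12.62
position: [0.5737, 0.1066, 0.1651]
tcp_rot: [0.805, 0.594, 0.0, 0.0]
contact_force: [0.2, 0.2, -1.0]
opening: 0.0597
finger_force: 0.0
```

Call:
play_rows(commands="0.3 0 0 -0.1 0 0 0;0.3 0 0 -0.3 0 0 0;0.3 0 0 -0.5 0 0 0;0.3 0 0 -0.5 0 0 0;0.3 0 0 -0.5 0 0 0;0 0 0 -0.5 0 0 0;0 0 0 0 0 0 0;0 0 0 0 0 0 0")

```text
t: 13.28
position: [0.5738, 0.1067, 0.2865]
tcp_rot: [0.805, 0.594, 0.001, 0.001]
contact_force: [0.8, -1.1, -0.7]
opening: 0.0857
finger_force: 0.0
```

Call:
play_rows(commands="0 0.465 -0.448 0 0 0 0;0 0.465 -0.448 0 0 0 0;0 0.465 -0.448 0 0 0 0;0 0.465 -0.448 0 0 0 0;0 0.465 -0.448 0 0 0 0;0 0.465 -0.448 0 0 0 0;0 0.465 -0.448 0 0 0 0;0 0.465 -0.448 0.3 0 0 0;0 0.465 -0.448 0.4 0 0 0;0 0 0 0.5 0 0 0;0 0 0 0.5 0 0 0;0 0 0 0.5 0 0 0;0 0 0 0 0 0 0;0 0 0 0 0 0 0")

```text
t: 14.45
position: [0.4422, 0.3657, 0.1739]
tcp_rot: [0.805, 0.594, -0.002, -0.0]
contact_force: [0.7, -0.8, 1.8]
opening: 0.0854
finger_force: 0.0
```

```bash
python3 - <<'E'
from m import *
st(); f=grab('top'); g=grab('scene'); 
for n,F,(u,v) in(('top',f,(348,220)),('scene',g,(340,240))):
    P=cloud(F); d=np.zeros(P.shape[:2],bool); d[v-25:v+25,u-25:u+25]=1
    m=d&(P[...,2]>.163)&(P[...,2]<.19)&(np.hypot(P[...,0]-.573,P[...,1]-.1046)<.035)
    p=P[m]; print(n,m.sum(),np.median(p,0).round(4))
a=g['img'][180:300,210:370]; b=f['img'][160:280,300:460]
save('seat.png',np.hstack([cv2.resize(x,(400,300),interpolation=cv2.INTER_CUBIC) for x in(a,b)]))
E
```

```text
{'t': 14.45, 'position': [0.4422, 0.3657, 0.1739], 'tcp_rot': [0.8046, 0.5938, -0.0018, -0.0001], 'contact_force': [0.7411, -0.8157, 1.8434], 'torque': [0.0015, -0.0652, -0.0059], 'opening': 0.0854, 'finger_force': 0.0, 'joint_positions': [0.5758, 0.5163, 1.7727, 0.0001, 0.8562, 0.875]}
top 177 [0.5716 0.1039 0.1737]
scene 136 [0.5699 0.0983 0.1732]
```

View pics/seat.png

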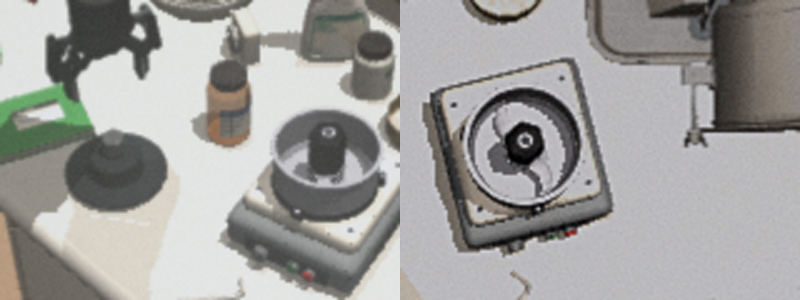

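The crop shows the hub upright and home in the bowl: the depth gives its top at 0.1737 m, against 0.174 m expected. The bottle and jar have not moved, and the gripper is above the lid. Next I'll grasp the lid's knob, centring it in both directions.

Call:
play_rows(commands="0 0.025 0.013 0.38 0 0 0;0 0 0 0.38 0 0 0;0 0 0 0.38 0 0 0;0 0 0 0.38 0 0 0;0 0 0 0.3 0 0 0;0 0 0 0.17 0 0 0;0 0 0 0 0 0 0;0 0 0 0 0 0 0;1 0 0 0 0 0 0;1 0 0 0 0 0 0;1 0 0 0 0 0 0;1 0 0 0 0 0 0;1 0 0 0 0 0 0;1 0 0 0 0 0 0;1 0 0 0 0 0 0;1 0 0 0 0 0 0;1 0 0 0 0 0 0;1 0 0 0 0 0 0", squeeze=30)

```text
t: 16.05
position: [0.4438, 0.3671, 0.0762]
tcp_rot: [0.805, 0.594, 0.0, 0.0]
contact_force: [-0.9, 0.4, 5.0]
opening: 0.0311
finger_force: 29.3
```

Call:
play_rows(commands="0.3 0 0 0 0 0 0;0.3 0 0 0 0 0 0;0.3 0 0 0 0 0 0;0.3 0 0 0 0 0 0;0.3 0 0 0 0 0 -0.0385;0.3 0 0 0 0 0 -0.0385;0.3 0 0 0 0 0 -0.0385;0.3 0 0 0 0 0 -0.0385;0.3 0 0 0 0 0 -0.0385;0.3 0 0 0 0 0 -0.0385;0.3 0 0 0 0 0 -0.0385;0.3 0 0 0 0 0 -0.0385;0.3 0 0 0 0 0 -0.0385;0.3 0 0 0 0 0 -0.0385;0.3 0 0 0 0 0 -0.0385;0.3 0 0 0 0 0 -0.0385;0.3 0 0 0 0 0 -0.0385;0.3 0 0 0.03 0 0 0;0.3 0 0 0 0 0 0")

```text
t: 17.63
position: [0.4436, 0.367, 0.0738]
tcp_rot: [0.15, 0.989, -0.0, -0.0]
contact_force: [0.1, 0.4, 0.1]
opening: 0.06
finger_force: 0.0
```

Call:
play_rows(commands="1 0 0 0 0 0 0;1 0 0 0 0 0 0;1 0 0 0 0 0 0;1 0 0 0 0 0 0;1 0 0 0 0 0 0;1 0 0 0 0 0 0;1 0 0 0 0 0 0", squeeze=60)

```text
t: 18.22
position: [0.4437, 0.367, 0.0744]
tcp_rot: [0.149, 0.989, 0.0, 0.0]
contact_force: [-1.5, -1.1, 5.6]
opening: 0.0303
finger_force: 59.2
```

Call:
play_rows(commands="1 0 0 -0.15 0 0 0;1 0 0 -0.4 0 0 0;1 0 0 -0.6 0 0 0;1 0 0 -0.6 0 0 0;1 0 0 -0.6 0 0 0;1 0 0 -0.6 0 0 0;1 0 0 -0.6 0 0 0;1 0 0 -0.5 0 0 0;1 0 0 -0.2 0 0 0;1 0 0 0 0 0 0;1 0 0 0 0 0 0")

```text
t: 19.13
position: [0.4434, 0.3668, 0.2858]
tcp_rot: [0.148, 0.989, -0.0, -0.0]
contact_force: [0.4, -0.1, -2.1]
opening: 0.0302
finger_force: 59.5
```

```bash
python3 - <<'E'
from h import *
st(); o=robot.get_obs(); M=R.from_quat(o['tcp_rot']).as_matrix(); p=np.array(o['position'])
for y in(.1055,.1066): print((M.T@(np.array([.5736,y,p[2]])-p)/.05).round(3))
f=grab('scene'); save('lid.png',cv2.resize(f['img'][100:310,150:430],(800,600),interpolation=cv2.INTER_CUBIC))
E
```

```text
{'t': 19.1333, 'position': [0.4434, 0.3668, 0.2858], 'tcp_rot': [0.1483, 0.9889, -0.0002, -0.0002], 'contact_force': [0.3761, -0.0524, -2.0725], 'torque': [-0.0244, 0.0205, -0.001], 'opening': 0.0302, 'finger_force': 59.5363, 'joint_positions': [0.5764, 0.3915, 1.645, 0.0001, 1.1056, -0.6967]}
[-4.023 -4.233  0.   ]
[-4.016 -4.212  0.   ]
```

View pics/lid.png

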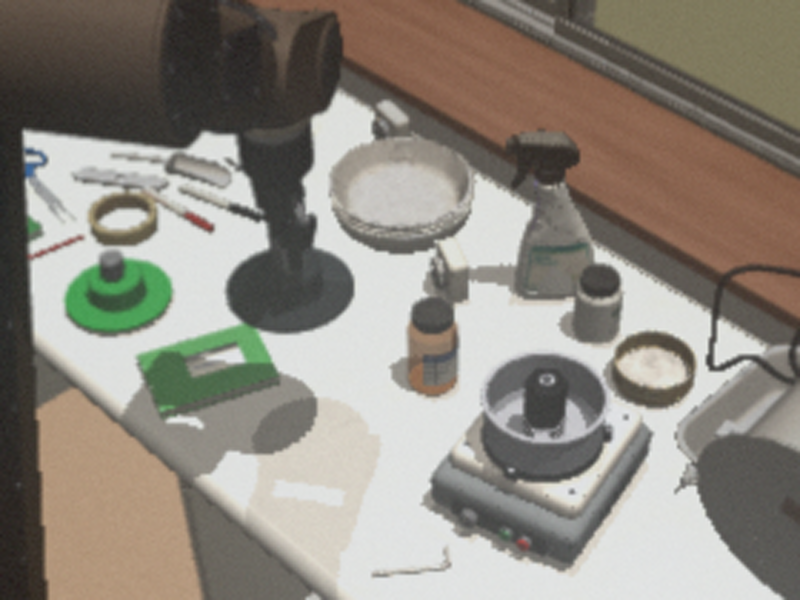

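The lid hangs level under the gripper at about (290,285) of the crop, and the rotor is upright in the bowl at (545,395). I'll carry it over the bowl.

Call:
play_rows(commands="1 -0.201 -0.211 0 0 0 0;1 -0.402 -0.422 0 0 0 0;1 -0.402 -0.422 0 0 0 0;1 -0.402 -0.422 0 0 0 0;1 -0.402 -0.422 0 0 0 0;1 -0.402 -0.422 0 0 0 0;1 -0.402 -0.422 0 0 0 0;1 -0.402 -0.422 0 0 0 0;1 -0.402 -0.422 0 0 0 0;1 -0.402 -0.422 0 0 0 0;1 -0.201 -0.211 0 0 0 0;1 0 0 0 0 0 0;1 0 0 0 0 0 0;1 0 0 0.2 0 0 0;1 0 0 0.2 0 0 0;1 0 0 0.2 0 0 0;1 0 0 0.2 0 0 0;1 0 0 0 0 0 0;1 0 0 0 0 0 0")

```text
t: 20.77
position: [0.5737, 0.1067, 0.2458]
tcp_rot: [0.148, 0.989, -0.0, -0.001]
contact_force: [0.4, -0.5, -1.6]
opening: 0.0304
finger_force: 59.6
```

```bash
python3 - <<'E'
from h import *
st(); o=robot.get_obs(); M=R.from_quat(o['tcp_rot']).as_matrix(); p=np.array(o['position'])
print((M.T@(np.array([.5736,.106,.2264])-p)/.05).round(3)); print(M.round(3))
E
```

```text
{'t': 20.7667, 'position': [0.5737, 0.1067, 0.2458], 'tcp_rot': [0.148, 0.989, -0.0001, -0.0007], 'contact_force': [0.3773, -0.4636, -1.6407], 'torque': [-0.0813, 0.0175, 0.0102], 'opening': 0.0304, 'finger_force': 59.606, 'joint_positions': [0.0706, 0.4433, 1.6751, 0.0001, 1.0246, -1.2031]}
[-0.002 -0.013  0.388]
[[-0.956  0.293 -0.001]
 [ 0.293  0.956 -0.   ]
 [ 0.001 -0.    -1.   ]]
```

Call:
play_rows(commands="1 0 -0.01 0.08 0 0 0;1 0 0 0.08 0 0 0;1 0 0 0.08 0 0 0;1 0 0 0.08 0 0 0;1 0 0 0.04 0 0 0;1 0 0 0.04 0 0 0;1 0 0 0 0 0 0;1 0 0 0 0 0 0")

```text
t: 21.43
position: [0.5739, 0.1059, 0.2266]
tcp_rot: [0.148, 0.989, 0.0, -0.0]
contact_force: [0.4, 0.0, -0.5]
opening: 0.0303
finger_force: 59.6
```

Call:
play_rows(commands="1 0 0 0.02 0 0 0;1 0 0 0.02 0 0 0;1 0 0 0.02 0 0 0;1 0 0 0 0 0 0;1 0 0 0 0 0 0")

```text
t: 21.85
position: [0.5738, 0.1059, 0.2236]
tcp_rot: [0.148, 0.989, 0.0, -0.0]
contact_force: [-0.9, -0.0, -1.4]
opening: 0.0302
finger_force: 59.6
```

Call:
play_rows(commands="1 0 0 0.02 0 0 0;1 0 0 0.02 0 0 0;1 0 0 0.02 0 0 0;1 0 0 0.02 0 0 0;1 0 0 0 0 0 0;1 0 0 0 0 0 0")

```text
t: 22.35
position: [0.5738, 0.1058, 0.2195]
tcp_rot: [0.148, 0.989, -0.0, -0.0]
contact_force: [-0.8, -1.0, -1.2]
opening: 0.0301
finger_force: 59.6
```

Call:
play_rows(commands="1 0 0 0.016 0 0 0;1 0 0 0.016 0 0 0;1 0 0 0 0 0 0;1 0 0 0 0 0 0")

```text
t: 22.68
position: [0.5737, 0.1058, 0.2179]
tcp_rot: [0.148, 0.989, -0.0, -0.0]
contact_force: [0.1, -1.6, -1.8]
opening: 0.0302
finger_force: 59.6
```

Call:
play_rows(commands="1 0 0 0.01 0 0 0;1 0 0 0.01 0 0 0;1 0 0 0.01 0 0 0;1 0 0 0 0 0 0;1 0 0 0 0 0 0")

```text
t: 23.1
position: [0.5738, 0.1058, 0.2165]
tcp_rot: [0.148, 0.989, -0.0, -0.0]
contact_force: [-2.0, -1.2, -0.1]
opening: 0.0304
finger_force: 59.6
```

Call:
play_rows(commands="1 0 0 0.01 0 0 0;1 0 0 0 0 0 0;0.6 0 0 0 0 0 0;0.5 0 0 0 0 0 0;0.4 0 0 0 0 0 0;0.3 0 0 0 0 0 0;0.3 0 0 0 0 0 0;0.3 0 0 0 0 0 0;0.3 0 0 0 0 0 0")

```text
t: 23.85
position: [0.5739, 0.1059, 0.216]
tcp_rot: [0.148, 0.989, 0.0, 0.0]
contact_force: [0.8, -0.0, -0.2]
opening: 0.0597
finger_force: 0.0
```

Call:
play_rows(commands="0.3 0 0 -0.1 0 0 0;0.3 0 0 -0.3 0 0 0;0.3 0 0 -0.5 0 0 0;0.3 0 0 -0.5 0 0 0;0.3 0 0 -0.5 0 0 0;0 0.5 0.5 -0.3 0 0 0;0 0.5 0.5 0 0 0 0;0 0.5 0.5 0 0 0 0;0 0.5 0.5 0 0 0 0;0 0.5 0.5 0 0 0 0;0 0.5 0.5 0 0 0 0;0 0.5 0.5 0 0 0 0;0 0 0 0 0 0 0;0 0 0 0 0 0 0;0 0 0 0 0 0 0")

```text
t: 25.1
position: [0.4579, 0.3244, 0.3263]
tcp_rot: [0.148, 0.989, 0.0, 0.0]
contact_force: [1.1, 0.2, 0.2]
opening: 0.0856
finger_force: 0.0
```

```bash
python3 - <<'E'
from m import *
st(); f=grab('top'); g=grab('scene')
for n,F,(u,v) in(('top',f,(348,220)),('scene',g,(340,240))):
    P=cloud(F); r=np.hypot(P[...,0]-.572,P[...,1]-.104); d=np.zeros(r.shape,bool); d[v-40:v+40,u-40:u+40]=1
    m=d&(r>.04)&(r<.066)&(P[...,2]>.14)&(P[...,2]<.18); p=P[m]
    s=np.linalg.lstsq(np.c_[p[:,:2]-[.572,.104],np.ones(len(p))],p[:,2],rcond=None)[0]
    k=d&(r<.02)&(P[...,2]>.2)&(P[...,2]<.24)
    print(n,m.sum(),'slope,z',s.round(4),'knob',k.sum(),np.median(P[k],0).round(4))
o=comp(f,348,220,.143,.175); print('flange',circ(outline(f,o,.155)).round(4))
a=g['img'][180:300,210:370]; b=f['img'][160:280,270:430]
save('end.png',np.hstack([cv2.resize(x,(400,300),interpolation=cv2.INTER_CUBIC) for x in(a,b)]))
E
```

```text
{'t': 25.1, 'position': [0.4579, 0.3244, 0.3263], 'tcp_rot': [0.1479, 0.989, 0.0, 0.0002], 'contact_force': [1.0558, 0.1868, 0.1876], 'torque': [0.0423, -0.0245, 0.0379], 'opening': 0.0856, 'finger_force': 0.0, 'joint_positions': [0.4987, 0.3344, 1.6221, -0.0002, 1.1848, -0.7751]}
top 1041 slope,z [0.0033 0.0067 0.154 ] knob 112 [0.5716 0.1074 0.2172]
scene 543 slope,z [0.0121 0.0047 0.1543] knob 98 [0.57   0.1006 0.2153]
flange [0.5727 0.1053 0.0694]
```

View pics/end.png

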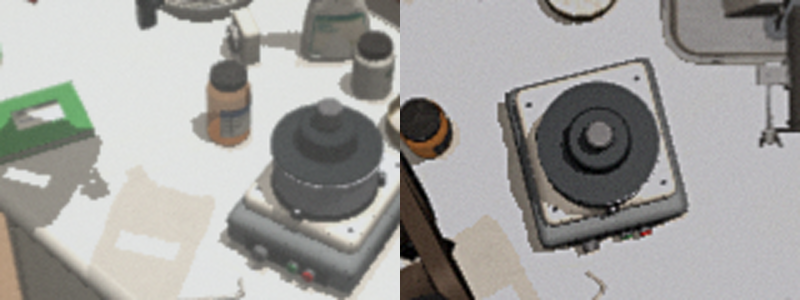

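The lid lies flush and centred on the bowl at (325,150) left and (598,145) right. Its flange centre reads (0.5727, 0.1053) against the rim's (0.5729, 0.1046), with a slope below 0.013. The gripper is clear, so I'm handing in.

```bash
python3 -c "
from plant import robot
print(robot.finish_job())"
```

```text
the job is handed in; nothing more can be done
None
```

I handed the job in after 25 s on the robot's clock, with no verdict returned: by my last measurements the rotor is home on the spindle's shoulder, the lid lies flush and centred on the rim, the bottle looked undisturbed, and the arm never went near the jar.

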